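Reject the failed capacitor, then hold the test rig's dead-man plunger half-way

ROBOT

A 7-joint arm with a two-finger parallel gripper is mounted at the origin on the work surface. World frame = base frame: x ahead of the robot, y to its left, z up, the work surface at z = 0. Lengths are in m, angles in rad, forces in N, time in s.
With the tool pointing down it reaches from about 0.4 to 0.875 m from the base axis. Payload 19.3 kg.
Tool frame: the origin (TCP) lies on the centre line of the jaws, within the pads' length; the fingertips stand 14 mm ahead of it and the grasp point (between the pads) lies 5 mm behind it; y points along the fingers, x is the direction in which the jaws open and shut, and the axes are right-handed (so a half turn about y gives the same grasp; the last joint's range is limited). The gripper opens to 85 mm and grips with 20 to 120 N. Pads are 22 mm wide; open, the fingers measure 114 mm over their backs; the gripper's body (76 mm by 85 mm) begins 54 mm behind the grasp point. The pads swing forward as they close: fully open they stand 13 mm farther back than shut.
Start: joints at [-1.315, 0.521, -0.036, 1.599, 0.021, 1.021, -0.113], TCP at [0.2, 0.592, 0.245] pointing down, gripper open.
Joint ranges: [-2.91, 2.91], [-0.3, 2.13], [-1.5, 1.42], [0.17, 2.43], [-1.26, 4.41], [0.16, 1.93], [-2.52, 2.52]. Speed limits (rad/s): [1.89, 1.89, 2.39, 2.39, 3.01, 3.01, 3.01].

INTERFACE

Orientations are given as [roll, pitch, yaw] about the fixed x, y, z axes, in that order (R = Rz(yaw) Ry(pitch) Rx(roll)).
In Python, from workcell import monitor, grab_frame, workorder gives the robot as it stands.
- The arm moves only by the tool drive_tool, never from a script. Its argument "steps" is one flat list of numbers, 5 for each row, row after row: the finger opening in mm, from 0 to 85.4, then the shift along the world's x, y, z in mm, then the turn about the world's z in degrees. In form: [fingers, tx, ty, tz, twist, fingers, tx, ty, tz, twist, ...]. A call has exactly 5 rows; each row shifts and turns the commanded pose from where the row before left it; what a row does not reach is not made up. A row lasts 1/12 s, in which the tool goes at most 41.7 mm and 7.16 degrees, less where a joint would pass 70% of its speed; a pose out of reach is approached as far as the arm can. A call is refused whole if a number of a shift passes 41.7 or a number of a turn 7.16, either way. A call with a gripper value outside its range is refused whole. The fingers move at their own pace and stop on an object; "grip_force" is the grip in N (left out, the last holds). Time passes only in rows, so rows that do not move let the fingers close, or fill a call up. It gives the time, the measured TCP pose, the force and the opening at its end, in the units of the state.
- monitor.observe(): the state, without advancing time (a new reading comes with each control period).
- grab_frame(name): name is "side" or "top" or "wrist"; returns a dict with "frame" (420x560x3 uint8, red, green, blue), "vertical_fov" (degrees; the focal length in pixels is half the picture's height over the tangent of half this angle, whatever the lens; pixels are square), "cx", "cy" (the principal point, pixels), "xyz" and "orientation" of the camera in the world. Camera axes: x right, y down, z forward; pixel columns grow to the right and rows downward; lengths in m; the calibration is good to about 2 mm. A picture is of the moment at which its call begins. There is no depth.
- workorder.job_done(): hands the job in, once; it reports no verdict.
The state is a dict: "clock": time; "qpos": joint angles; "qd": joint speeds; "joint_efforts": joint torques, N m; "position": TCP position; "tool_rot": TCP orientation; "force": force on the tool from outside, world axes, zero at the start; "moment": the same for the moment, N m; "grip_width": finger opening in m.
Only numpy, scipy, OpenCV 4.12 (cv2) and the standard library are available. Lean on these libraries where they do the work, as an engineer would, in place of code of your own. Each camera call takes 0.05 s, during which the arm holds its last target. There are 200 camera calls.

TASK

In the capacitor test rack, take out the failed capacitor (the one with the red top) and drop it into the wire reject basket. Only then press the yellow dead-man plunger about 15 mm down, half its travel, so that the green band of its stem has just sunk out of sight and the red band still shows, and keep holding it there: the program finishes while it is held, without letting go. Never push the plunger to the bottom (that trips the rig), and leave the two blue-topped capacitors in their wells and the basket and everything else where they are.

Things in the scene. Friction and masses are not known exactly. Their poses are not given: they have to be found in the camera images.
- rack: Capacitor test rack: fixed beige box 120 (x) x 230 (y) x 50 mm high, origin at the centre of its underside. Three round wells, 40 mm wide and 12 mm deep, lie in a row along its own y axis at y = -72, 0 and +72 mm (x = 0); each holds one upright capacitor. Coloured studs on the deck are at most 4 mm high.
- bad_cap_center (a point): Failed capacitor: upright dark cylinder 36 mm in diameter, 80 mm tall, 75 to 155 g, with a red top and a red band round its upper part; it stands in any one of the wells, its underside 38 mm and its top 118 mm above the table. This point is its centre, half-way up on its axis; z runs along its axis to the red top.
- good_cap_a_center (a point): Good capacitor, same size with a blue top and band, in one of the other wells; the point is its centre. Leave alone.
- good_cap_b_center (a point): The other good capacitor, blue top; the point is its centre. Leave alone.
- basket: Wire reject basket with a red tag on its -x side, open on top: 160 (x) x 130 (y) x 75 mm high outside, walls and floor 4 mm thick, 0.7 kg, stands loose on the table left or right of the rack. Origin at the centre of its underside, z up.
- station: Dead-man station: fixed grey box 110 (x) x 100 (y) x 50 mm high with a black collar (48 mm wide, 8 mm high) on it from which the plunger rises; on the other side of the rack from the basket. Origin at the centre of its underside, plunger on its z axis.
- plunger_top (a point): Centre of the top face of the plunger's yellow mushroom head (52 mm in diameter, flat top 44 mm wide, 14 mm thick); 103 mm above the table when released; moves down with it. Below the head the 24 mm stem shows a red band (upper 16 mm) and a green band (lower 15 mm).
- plunger (a joint): Travel of the plunger straight down in m: 0 released, 0.015 half-way (green band just gone), 0.030 at the bottom. A spring returns it: it starts to move at about 3 N, and takes about 8 N at half travel and 13 N at the bottom.
- meter_center (a point): Bystander: yellow hand multimeter 85 x 170 x 36 mm lying flat behind the rack; the point is its centre.
- spool_center (a point): Bystander: grey wire spool, 56 mm in diameter, 40 mm high, standing near the robot on its right; the point is its centre.
- jar_center (a point): Bystander: small jar with a white cap, 52 mm in diameter, 70 mm high, near the robot on its left; the point is its centre.
- screwdriver_grip (a point): Bystander: orange screwdriver lying behind the rack; the point is the middle of its handle.
There are look-alikes about, which are no part of the job. Leave any turquoise look-alike of the part that bears bad_cap_center alone.

How it is judged:
On the way, in this order (a step that is already met when the one before it is completed fails the run):
1. the failed capacitor lies released and at rest in the basket (x of bad_cap_center in the frame of basket between -0.078 and 0.078 m and y of bad_cap_center in the frame of basket between -0.063 and 0.063 m and z of bad_cap_center in the frame of basket between 0 and 0.065 m and contact force between bad_cap and the fingers below 0.1 N and contact force between bad_cap and the arm below 0.1 N and linear speed of bad_cap below 0.05 m/s), for 0.2 s.
2. the plunger is pressed 10 to 20 mm down by the robot (value of joint plunger between 0.01 and 0.02 m and contact force between any of the fingers, the arm and station above 3 N), for 0.5 s.
At the end, for the whole second after the job is handed in: The failed capacitor lies in the basket (its centre inside the walls and less than 65 mm above the basket's underside), untouched by the robot, the basket upright; the robot presses the plunger with more than 3 N and holds it 10 to 20 mm down (15 +- 5 mm) through the last second (all of step 2 and x of bad_cap_center in the frame of basket between -0.078 and 0.078 m and y of bad_cap_center in the frame of basket between -0.063 and 0.063 m and z of bad_cap_center in the frame of basket between 0 and 0.065 m and contact force between bad_cap and the fingers below 0.1 N and contact force between bad_cap and the arm below 0.1 N and angle between basket's own z axis and vertical below 0.15 rad); the arm keeps its last pose, push and grip.
It fails at once if the plunger is pushed towards the bottom (more than 25 mm) (value of joint plunger above 0.025 m).
It fails at once if the plunger is pressed (more than 8 mm) while the failed capacitor is not in the basket (value of joint plunger above 0.008 m and not (x of bad_cap_center in the frame of basket between -0.078 and 0.078 m and y of bad_cap_center in the frame of basket between -0.063 and 0.063 m and z of bad_cap_center in the frame of basket between 0 and 0.065 m)).
It fails at once if a good capacitor is taken out of its well or knocked over (moved more than 12 mm) (distance of any of good_cap_a_center, good_cap_b_center from where it was at the start of the episode above 0.012 m).
It fails at once if the basket is shoved more than 40 mm (distance of basket from where it was at the start of the episode above 0.04 m).
It fails at once if a bystander is shoved more than 30 mm (distance of any of meter_center, spool_center, jar_center, screwdriver_grip from where it was at the start of the episode above 0.03 m).
It also fails if it takes over 45 s, if anything falls off the work surface, if the arm or the gripper's body presses on something with over 40 N, if the wrist force passes 120 N, or if a joint passes its speed limit or range.

## Working session

There is one attempt and no reset: what is moved stays moved. The work goes in short steps, Python scripts to look and compute and a tool call to move; the robot and the scene stay as the last step left them, time stands still between calls to the robot, and variables do not carry over. Pictures are saved under pics/ and viewed, about 8 in all and at most 12, crops included, and the job is handed in when it is done.

Besides the shell and the picture viewer there is one more tool, called after "Call:" as name(argument=value, ...) on one line, values as JSON. drive_tool: Moves the arm, as the interface text tells. Its arguments: {"type":"object","properties":{"steps":{"type":"array"},"grip_force":{"type":"number"}},"required":["steps"]}

```bash
ls; mkdir -p pics; cat > h.py <<'E'
import numpy as np, cv2
from scipy.spatial.transform import Rotation as Ro
from workcell import monitor, grab_frame, workorder
def snap(n,f=None):
    d=grab_frame(n)
    if f: cv2.imwrite('pics/'+f,d["frame"][:,:,::-1])
    return d
def cam(d):
    o=np.array(d["orientation"],float)
    R=o if o.shape==(3,3) else (Ro.from_euler('xyz',o).as_matrix())
    f=d["frame"].shape[0]/2/np.tan(np.radians(d["vertical_fov"])/2)
    return R,f,np.array(d["xyz"])
def ray(d,u,v):
    R,f,p=cam(d); return p,R@np.array([(u-d["cx"])/f,(v-d["cy"])/f,1])
def onz(d,u,v,z):
    p,r=ray(d,u,v); return p+r*(z-p[2])/r[2]
def proj(d,X):
    R,f,p=cam(d); c=R.T@(np.array(X)-p); return c[:2]/c[2]*f+[d["cx"],d["cy"]]
def tri(*obs):
    A=0;b=0
    for d,u,v in obs:
        p,r=ray(d,u,v); r=r/np.linalg.norm(r); M=np.eye(3)-np.outer(r,r); A=A+M; b=b+M@p
    X=np.linalg.solve(A,b); return X,[np.round(proj(d,X)-[u,v],1) for d,u,v in obs]
def blobs(d,lo,hi,amin=40):
    h=cv2.cvtColor(d["frame"],cv2.COLOR_RGB2HSV); m=cv2.inRange(h,lo,hi)
    n,l,s,c=cv2.connectedComponentsWithStats(m)
    return [(s[i].tolist(),c[i].round(1).tolist()) for i in range(1,n) if s[i][4]>=amin]
E
python3 - <<'E'
from h import *
for n in("top","side"):
    d=snap(n,n+"0.png"); print(n,d["vertical_fov"],d["cx"],d["cy"],d["xyz"],d["orientation"])
print(monitor.observe())
E
```

```text
pics
top 56.2533111712277 282.7438361680406 208.78880675465484 [0.4750186  0.01394341 1.15913213] [-3.08589909 -0.00749329 -1.58132468]
side 57.02562522891159 279.88303038670807 216.01674629618162 [ 0.3247513  -0.61859148  0.63135838] [-2.246393    0.00239638 -0.34306589]
{'clock': 0.1, 'qpos': array([-1.31519577,  0.52196486, -0.03632402,  1.599948  ,  0.02120585,
        1.02106581, -0.11278061]), 'qd': array([-0.00109663, -0.00216019, -0.0004169 ,  0.00127353, -0.00127614,
        0.00122597, -0.00114078]), 'joint_efforts': array([ 3.25301706e-03, -9.28472614e+01,  1.98404945e+00, -3.70542812e+01,
        1.82515261e-02,  5.22882197e-03,  3.71195222e-05]), 'position': array([0.19998655, 0.59184679, 0.24477787]), 'tool_rot': array([-1.57087156e+00,  9.98054137e-04,  1.24500419e+00]), 'force': array([-0.44426555,  0.46614666,  0.01349444]), 'moment': array([ 0.00809555,  0.03125953, -0.00969438]), 'grip_width': 0.08523949305533994}
```

View pics/top0.png

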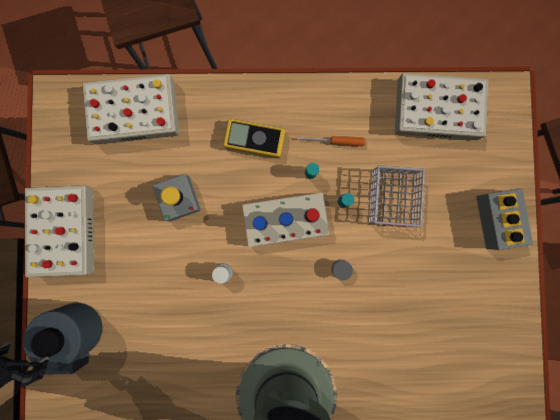

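View pics/side0.png

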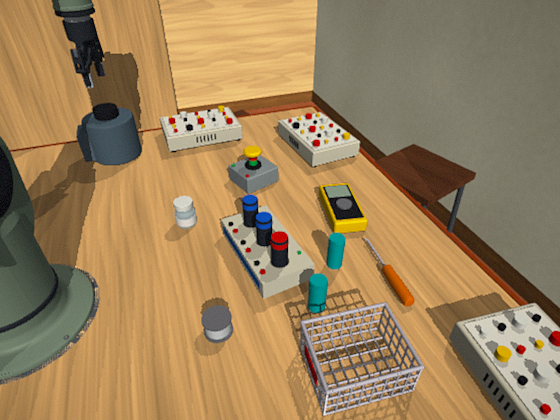

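Top view: the red-topped capacitor is at (312,215), side view (280,240). It could be confused with the blue tops (260,222) and (286,219), the turquoise cylinders (312,171) and (347,200), and the red knobs on the instrument boxes. The one in the rack's well with a red top and a black body is the choice. The yellow head is at (171,196), the basket at (398,197).

```bash
python3 - <<'E'
from h import *
t=snap("top");s=snap("side")
red=[((0,150,60),(6,255,255)),((174,150,60),(180,255,255))]
for n,d in(("t",t),("s",s)):
    for k,lo,hi in(("red",*red[0]),("blue",(108,150,50),(125,255,255)),("yel",(20,150,80),(32,255,255)),("turq",(82,120,50),(98,255,255))):
        print(n,k,[(b[0],b[1]) for b in blobs(d,lo,hi)])
E
python3 - <<'E'
import cv2
a=cv2.imread('pics/side0.png')[120:420,140:440]
b=cv2.imread('pics/top0.png')[150:260,140:440]
cv2.imwrite('pics/c1.png',cv2.resize(a,(600,600),interpolation=cv2.INTER_CUBIC))
cv2.imwrite('pics/c2.png',cv2.resize(b,(800,293),interpolation=cv2.INTER_CUBIC))
E
```

```text
t red [([427, 80, 8, 8, 45], [430.9, 83.2]), ([458, 95, 9, 7, 48], [461.9, 98.0]), ([90, 99, 9, 9, 55], [94.0, 103.0]), ([123, 109, 9, 8, 51], [127.2, 112.1]), ([157, 118, 8, 8, 49], [160.5, 121.2]), ([68, 194, 10, 8, 58], [72.2, 197.6]), ([306, 209, 13, 13, 123], [312.3, 214.6]), ([55, 228, 10, 7, 59], [59.5, 230.7]), ([42, 261, 10, 7, 61], [46.5, 263.8])]
t blue [([280, 213, 13, 13, 124], [285.7, 218.7]), ([253, 217, 13, 13, 129], [259.1, 222.8])]
t yel [([153, 80, 9, 8, 52], [156.9, 83.6]), ([425, 117, 9, 8, 45], [429.0, 120.7]), ([223, 119, 62, 39, 573], [254.4, 138.6]), ([161, 187, 19, 18, 283], [170.1, 195.5]), ([498, 193, 20, 17, 144], [506.0, 200.9]), ([28, 196, 11, 7, 64], [33.0, 199.0]), ([501, 211, 20, 16, 143], [509.4, 218.6]), ([505, 229, 20, 16, 142], [512.7, 236.4])]
t turq [([306, 163, 13, 15, 133], [312.2, 169.5]), ([338, 194, 16, 13, 136], [346.3, 199.4])]
s red [([271, 231, 17, 12, 148], [278.8, 236.6]), ([270, 241, 18, 10, 74], [278.8, 246.2]), ([549, 331, 11, 15, 114], [555.3, 338.0]), ([305, 345, 12, 40, 117], [310.7, 364.9]), ([517, 345, 9, 9, 53], [520.9, 349.1]), ([540, 404, 11, 11, 72], [545.3, 408.8])]
s blue [([243, 195, 15, 16, 177], [249.8, 202.7]), ([255, 212, 17, 18, 203], [263.1, 220.4])]
s yel [([343, 132, 8, 8, 42], [346.2, 135.2]), ([243, 145, 19, 13, 186], [251.9, 151.2]), ([319, 183, 49, 50, 862], [342.2, 214.1]), ([535, 340, 9, 9, 57], [539.1, 344.0]), ([495, 346, 17, 16, 192], [502.9, 353.4])]
s turq [([327, 233, 18, 36, 526], [335.4, 250.4]), ([308, 274, 20, 39, 643], [317.2, 292.5])]
```

View pics/c1.png

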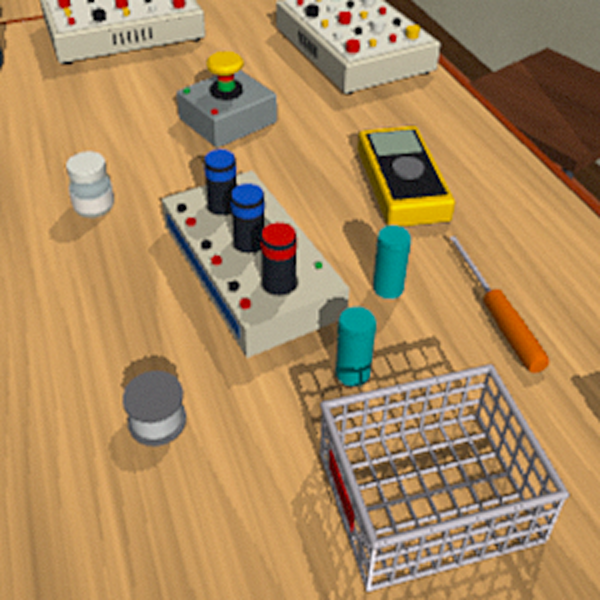

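View pics/c2.png

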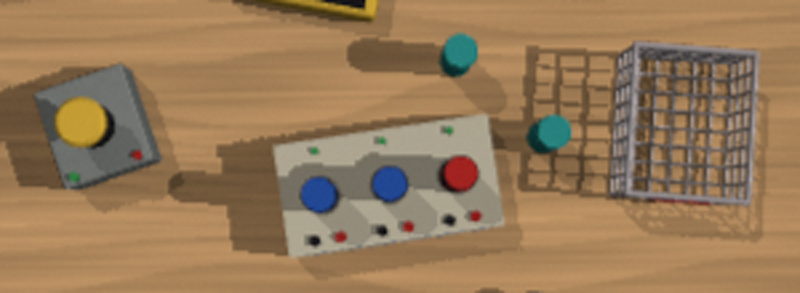

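Close crop confirms the choice: a black-bodied cylinder with red top and band stands in the well nearest the basket, and the turquoise ones stand on the table between rack and basket.

```bash
cat > m.py <<'E'
from h import *
t=snap("top");s=snap("side")
def r(x): return np.round(x,4)
X=tri((t,312.3,214.6),(s,279,236.5)); print("bad top",r(X[0]),X[1], "onz .118",r(onz(t,312.3,214.6,.118)))
X=tri((t,170.1,195.5),(s,251.9,149.7)); print("plunger",r(X[0]),X[1],"onz",r(onz(t,170.1,195.5,.103)))
for u,v in((285.7,218.7),(259.1,222.8)): print("blue",r(onz(t,u,v,.118)))
for u,v in((312.8,169.5),(347,199.8)): print("turq",r(onz(t,u,v,.08)))
c=[]
for u,v in((635,44),(757,52),(749,202),(626,195)):
    p=onz(t,140+u/2.667,150+v/2.667,.075); c.append(p); print("basket top rim",r(p))
print("centre",r(np.mean(c,0)))
c=[]
for u,v in((325,406),(490,371),(563,492),(370,548)):
    p=onz(s,140+u/2,120+v/2,.075); c.append(p); print("basket side rim",r(p))
print("centre",r(np.mean(c,0)))
E
python3 m.py
```

```text
bad top [ 0.5167 -0.0729  0.1153] [array([-0. ,  0.1]), array([ 0.1, -0. ])] onz .118 [ 0.5167 -0.0727  0.118 ]
plunger [0.5723 0.3087 0.102 ] [array([-0. ,  0.2]), array([ 0.2, -0. ])] onz [0.5727 0.3082 0.103 ]
blue [ 0.5066 -0.002   0.118 ]
blue [0.4965 0.0685 0.118 ]
turq [ 0.6432 -0.0791  0.08  ]
turq [ 0.5581 -0.1723  0.08  ]
basket top rim [ 0.6507 -0.2617  0.075 ]
basket top rim [ 0.6411 -0.3892  0.075 ]
basket top rim [ 0.4846 -0.3761  0.075 ]
basket top rim [ 0.4932 -0.2485  0.075 ]
centre [ 0.5674 -0.3189  0.075 ]
basket side rim [ 0.495 -0.253  0.075]
basket side rim [ 0.6476 -0.2684  0.075 ]
basket side rim [ 0.6384 -0.3887  0.075 ]
basket side rim [ 0.4791 -0.3784  0.075 ]
centre [ 0.565  -0.3221  0.075 ]
```

Call:
drive_tool(steps=[85, 20, -30, 0, -3.2, 85, 20, -30, 0, -3.2, 85, 20, -30, 0, -3.2, 85, 20, -30, 0, -3.2, 85, 20, -30, 0, -3.2])

```text
clock: 0.72
position: [0.3007, 0.4405, 0.2453]
tool_rot: [-1.571, -0.0, 0.963]
force: [0.8, 0.9, 0.9]
grip_width: 0.0847
```

Call:
drive_tool(steps=[85, 20, -30, 0, -3.2, 85, 20, -30, 0, -3.2, 85, 20, -30, 0, -3.2, 85, 20, -30, 0, -3.2, 85, 20, -30, 0, -3.2])

```text
clock: 1.13
position: [0.4007, 0.2905, 0.2455]
tool_rot: [-1.571, -0.0, 0.684]
force: [0.5, 0.3, -0.9]
grip_width: 0.0851
```

Call:
drive_tool(steps=[85, 12, -36, 0, -3.1, 85, 12, -36, 0, -3.1, 85, 12, -36, 0, -3.1, 85, 12, -36, 0, -3.1, 85, 12, -36, 0, -3.1])

```text
clock: 1.55
position: [0.4603, 0.1103, 0.2455]
tool_rot: [-1.571, -0.0, 0.413]
force: [2.3, 1.5, 0.1]
grip_width: 0.085
```

Call:
drive_tool(steps=[85, 12, -36, 0, -3.1, 85, 12, -36, 0, -3.1, 85, 12, -36, 0, -3.1, 85, 8, -36, 0, -3.1, 85, 0, 0, 0, 0])

```text
clock: 1.97
position: [0.5048, -0.0387, 0.2456]
tool_rot: [-1.573, -0.001, 0.189]
force: [-0.7, -0.7, -0.5]
grip_width: 0.0853
```

```bash
python3 - <<'E'
from h import *
w=snap("wrist","w1.png"); o=monitor.observe(); print(o["position"],np.degrees(o["tool_rot"]),o["force"],o["qpos"])
print(w["xyz"],w["orientation"],w["vertical_fov"])
for k,lo,hi in(("red",(0,150,60),(6,255,255)),("blue",(108,150,50),(125,255,255))): print(k,blobs(w,lo,hi,200))
for X in((.5167,-.0727,.118),(.5066,-.002,.118)): print(proj(w,X))
E
```

```text
[ 0.50429876 -0.03546049  0.24536232] [-9.00708739e+01 -3.60310966e-03  1.10736883e+01] [-0.05171894  0.78903832 -1.07641979] [-0.36276001  0.35444325  0.40565071  1.92598221 -0.17491005  0.89502635
  0.32345188]
[0.49045558 0.03392437 0.37433851] [ 2.84658255e+00 -1.87427407e-03  1.88733781e-01] 59.54902045185082
red [([266, 226, 43, 40, 1370], [287.0, 245.7])]
blue [([274, 12, 51, 55, 2182], [298.8, 38.9]), ([270, 128, 46, 46, 1682], [292.5, 150.7])]
[288.81002002 244.78518674]
[294.16343446 150.32782828]
```

View pics/w1.png

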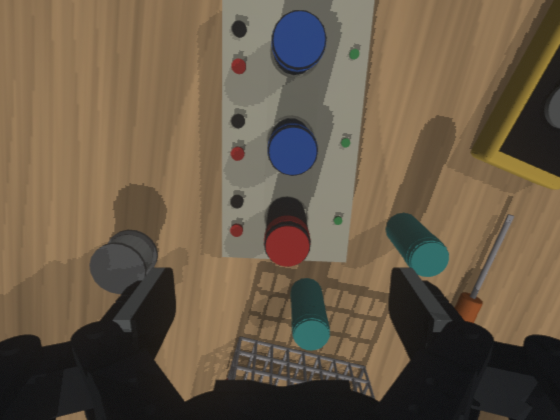

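Wrist view agrees: red top at (287,246), predicted (289,245); the turquoise ones at (428,255) and (311,332) and spool (122,262) are clear of the fingers.

Call:
drive_tool(steps=[85, 6, -19, 0, -1.5, 85, 6, -19, 0, -1.5, 85, 0, 0, -20, 0, 85, 0, 0, -20, 0, 85, 0, 0, 0, 0])

```text
clock: 2.43
position: [0.5146, -0.069, 0.2026]
tool_rot: [-1.57, 0.004, 0.148]
force: [-1.4, 0.1, -0.3]
grip_width: 0.0848
```

```bash
python3 - <<'E'
from h import *
w=snap("wrist"); o=monitor.observe(); print(o["position"],np.degrees(o["tool_rot"]))
for k,lo,hi in(("red",(0,150,60),(6,255,255)),): print(k,blobs(w,lo,hi,200))
h=cv2.cvtColor(w["frame"],cv2.COLOR_RGB2HSV); m=cv2.inRange(h,(0,150,60),(6,255,255))
print(proj(w,(.516,-.073,.118)))
v,u=np.nonzero(m); print(u.min(),u.max(),onz(w,u[u>0].mean(),v.max(),.118))
E
```

```text
[ 0.51520812 -0.06912994  0.20427149] [-89.96690266   0.16766748   8.49129898]
red [([210, 7, 16, 19, 240], [217.7, 15.9]), ([257, 202, 53, 50, 2088], [282.7, 226.6])]
[283.73675122 225.75994563]
210 309 [ 0.50973519 -0.09106638  0.118     ]
```

Call:
drive_tool(steps=[85, 0.5, -4, -14, -0.4, 85, 0, 0, -30, 0, 85, 0, 0, -30, 0, 85, 0, 0, -25, 0, 85, 0, 0, -15, 0])

```text
clock: 2.9
position: [0.5164, -0.073, 0.0902]
tool_rot: [-1.57, 0.001, 0.142]
force: [-0.1, -0.4, 0.3]
grip_width: 0.0849
```

Call:
drive_tool(steps=[30, 0, 0, 0, 0, 30, 0, 0, 0, 0, 30, 0, 0, 0, 0, 30, 0, 0, 0, 0, 30, 0, 0, 0, 0], grip_force=50)

```text
clock: 3.32
position: [0.5174, -0.0738, 0.0928]
tool_rot: [-1.571, -0.002, 0.14]
force: [-2.6, 0.4, 12.3]
grip_width: 0.035
```

Call:
drive_tool(steps=[30, 0, 0, 0, 0, 30, 0, 0, 0, 0, 30, 0, 0, 0, 0, 30, 0, 0, 0, 0, 30, 0, 0, 0, 0])

```text
clock: 3.73
position: [0.5174, -0.0738, 0.0927]
tool_rot: [-1.571, -0.002, 0.14]
force: [-2.6, 0.7, 12.0]
grip_width: 0.0351
```

Call:
drive_tool(steps=[30, 0, 0, 10, 0, 30, 0, 0, 20, 0, 30, 0, 0, 35, 0, 30, 0, 0, 35, 0, 30, 0, 0, 35, 0])

```text
clock: 4.15
position: [0.5161, -0.0741, 0.2289]
tool_rot: [-1.571, -0.0, 0.14]
force: [1.2, 1.6, -2.4]
grip_width: 0.035
```

Call:
drive_tool(steps=[30, 0, 0, 15, 0, 30, 0, 0, 0, 0, 30, 0, 0, 0, 0, 30, 0, 0, 0, 0, 30, 0, 0, 0, 0])

```text
clock: 4.57
position: [0.516, -0.0738, 0.2405]
tool_rot: [-1.571, 0.002, 0.14]
force: [-0.1, 0.2, -0.9]
grip_width: 0.035
```

```bash
python3 - <<'E'
from h import *
s=snap("side","s2.png"); o=monitor.observe(); print(o["position"],np.degrees(o["tool_rot"]),o["force"],o["grip_width"])
w=snap("wrist"); cv2.imwrite('pics/sw2.png',cv2.resize(np.hstack([s["frame"][60:420,150:430],w["frame"][:360,140:420]])[:,:,::-1],(778,500)))
E
```

```text
[ 0.51605464 -0.07385681  0.24047563] [-89.99207962   0.09683074   8.02783492] [ 0.51625558 -0.3159133  -0.96527935] 0.03475431939363117
```

View pics/sw2.png

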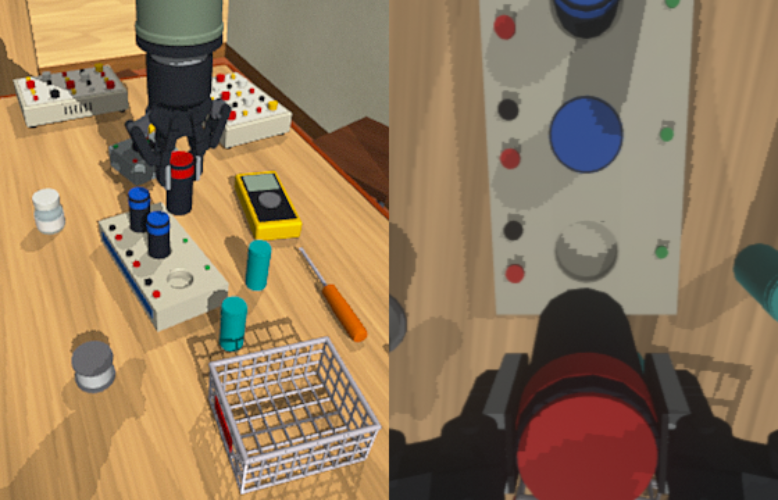

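The capacitor hangs upright in the jaws, its well is empty and both blue ones stand. On to the basket.

Call:
drive_tool(steps=[30, 4, -20, 0, -1.5, 30, 6, -30, 0, -1.5, 30, 6, -30, 0, -1.5, 30, 6, -30, 0, -1.5, 30, 6, -30, 0, -1.5])

```text
clock: 5.08
position: [0.5444, -0.2153, 0.2406]
tool_rot: [-1.571, 0.001, 0.008]
force: [0.7, 0.6, -0.2]
grip_width: 0.0351
```

Call:
drive_tool(steps=[30, 6, -30, 0, -1.5, 30, 6, -30, 0, -1.5, 30, 6, -26, 0, -1.5, 30, 5, -20, 0, -1, 30, 0, 0, 0, 0])

```text
clock: 5.5
position: [0.5668, -0.3243, 0.2402]
tool_rot: [-1.573, 0.002, -0.092]
force: [0.7, -0.0, -1.9]
grip_width: 0.035
```

```bash
python3 - <<'E'
from h import *
o=monitor.observe(); print(o["position"],np.degrees(o["tool_rot"]),o["force"],o["grip_width"])
s=snap("side"); t=snap("top"); cv2.imwrite('pics/st3.png',cv2.resize(np.hstack([s["frame"][120:420,250:500],t["frame"][100:400,300:550]])[:,:,::-1],(800,480)))
E
```

```text
[ 0.56676496 -0.32430272  0.24020242] [-9.01168429e+01  8.82518617e-02 -5.27177108e+00] [ 0.6700784  -0.02964382 -1.9427291 ] 0.035046230255275534
```

View pics/st3.png

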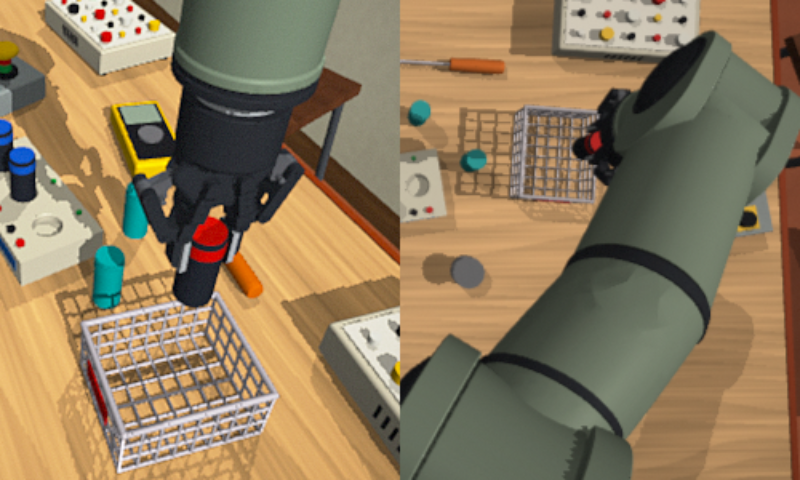

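Call:
drive_tool(steps=[30, 0, 4, -35, 0, 30, 0, 0, -40, 0, 30, 0, 0, -40, 0, 30, 0, 0, -30, 0, 30, 0, 0, -15, 0])

```text
clock: 6.02
position: [0.566, -0.3135, 0.077]
tool_rot: [-1.569, 0.005, -0.085]
force: [-0.1, -0.0, -0.9]
grip_width: 0.0349
```

Call:
drive_tool(steps=[30, 0, 0, -8, 0, 30, 0, 0, 0, 0, 62, 0, 0, 0, 0, 62, 0, 0, 0, 0, 62, 0, 0, 0, 0])

```text
clock: 6.43
position: [0.5683, -0.3161, 0.0748]
tool_rot: [-1.571, -0.002, -0.087]
force: [-0.2, 0.0, -0.1]
grip_width: 0.0616
```

Call:
drive_tool(steps=[62, 0, 0, 0, 0, 62, 0, 0, 0, 0, 62, 0, 0, 8, 0, 62, 0, 0, 15, 0, 62, 0, 0, 25, 0])

```text
clock: 6.85
position: [0.5667, -0.3154, 0.1208]
tool_rot: [-1.57, 0.003, -0.087]
force: [0.3, -1.0, 0.5]
grip_width: 0.062
```

Call:
drive_tool(steps=[62, 0, 0, 35, 0, 62, 0, 0, 40, 0, 62, 0, 0, 40, 0, 30, 0, 0, 10, 0, 0, 0, 0, 0, 0])

```text
clock: 7.27
position: [0.5686, -0.3168, 0.2507]
tool_rot: [-1.573, -0.006, -0.087]
force: [0.2, -0.6, 0.2]
grip_width: 0.0386
```

```bash
python3 - <<'E'
from h import *
o=monitor.observe(); print(o["position"],np.degrees(o["tool_rot"]),o["force"],o["grip_width"],o["qpos"])
s=snap("side"); cv2.imwrite('pics/s4.png',cv2.resize(s["frame"][120:420,180:500][:,:,::-1],(640,600)))
E
```

```text
[ 0.56862053 -0.31677126  0.25071041] [-90.10388765  -0.32978791  -4.97856997] [ 0.15846899 -0.60532738  0.16583571] 0.03861444418095681 [ 0.10786581  0.60441587  0.49162274  1.54469443 -0.31256577  1.06510864
  0.58959523]
```

View pics/s4.png

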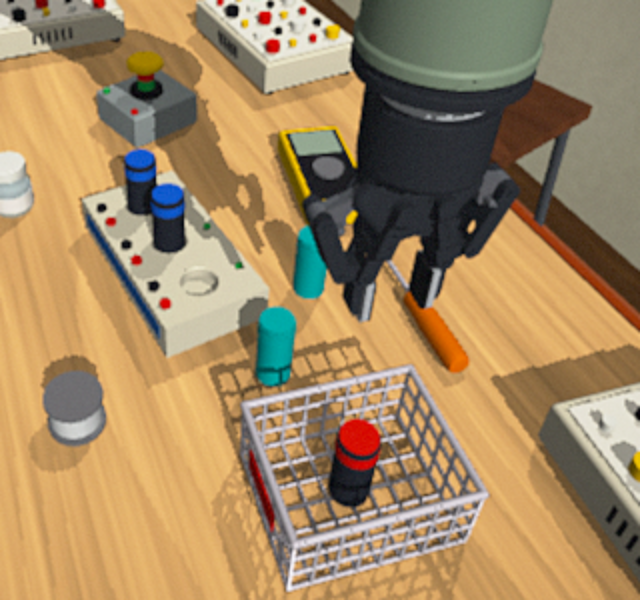

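The failed capacitor stands upright in the basket at (355,465) of the crop; basket, blue caps and bystanders are unmoved. Now over to the plunger with fingers shut.

Call:
drive_tool(steps=[0, 0, 25, 0, 2, 0, 0, 39, 0, 2, 0, 0, 39, 0, 2, 0, 0, 39, 0, 2, 0, 0, 39, 0, 2])

```text
clock: 7.73
position: [0.5667, -0.133, 0.2453]
tool_rot: [-1.57, 0.002, 0.089]
force: [1.6, 0.1, 0.6]
grip_width: 0.0004
```

Call:
drive_tool(steps=[0, 0, 39, 0, 2, 0, 0, 39, 0, 2, 0, 0, 39, 0, 2, 0, 0, 39, 0, 2, 0, 0, 39, 0, 2])

```text
clock: 8.15
position: [0.5666, 0.062, 0.2454]
tool_rot: [-1.571, 0.002, 0.264]
force: [1.3, 0.2, 1.3]
grip_width: 0.0
```

Call:
drive_tool(steps=[0, 0, 39, 0, 2, 0, 0, 39, 0, 2, 0, 0, 39, 0, 2, 0, 0, 39, 0, 2, 0, 0, 39, 0, 2])

```text
clock: 8.57
position: [0.5666, 0.2569, 0.2453]
tool_rot: [-1.571, 0.002, 0.439]
force: [0.5, -0.2, -0.3]
grip_width: 0.0001
```

Call:
drive_tool(steps=[0, 4, 39, 0, 2, 0, 0, 15, 0, 2, 0, 0, 0, -10, 0, 0, 0, 0, 0, 0, 0, 0, 0, 0, 0])

```text
clock: 8.98
position: [0.5712, 0.3078, 0.2351]
tool_rot: [-1.572, 0.002, 0.505]
force: [0.1, -0.7, 0.8]
grip_width: 0.0001
```

```bash
python3 - <<'E'
from h import *
o=monitor.observe(); print(o["position"],np.degrees(o["tool_rot"]),o["force"],o["grip_width"])
w=snap("wrist"); print(proj(w,(.5725,.3085,.103)),proj(w,o["position"]),blobs(w,(20,150,80),(32,255,255),200))
s=snap("side"); print(blobs(s,(20,150,80),(32,255,255)),blobs(s,(50,120,40),(75,255,255),5))
E
```

```text
[0.5711897  0.30783235 0.23514798] [-90.04127189   0.14058391  28.96025649] [ 0.12612173 -0.66084662  0.77206268] 9.357034137106354e-05
[284.13401998 198.14434762] [282.08345667 289.38947177] [([252, 161, 66, 66, 3413], [284.4, 193.4])]
[([343, 132, 8, 8, 42], [346.2, 135.2]), ([243, 145, 19, 13, 184], [251.9, 151.1]), ([319, 183, 49, 50, 877], [341.9, 214.1]), ([535, 340, 9, 9, 57], [539.1, 344.0]), ([495, 346, 17, 16, 195], [502.8, 353.4])] [([249, 161, 9, 5, 39], [252.8, 162.9]), ([232, 164, 3, 3, 7], [233.0, 165.0]), ([282, 232, 3, 3, 7], [283.0, 232.7]), ([298, 251, 3, 3, 8], [298.9, 252.1])]
```

Call:
drive_tool(steps=[0, 1, 1, -30, 0, 0, 0, 0, -35, 0, 0, 0, 0, -25, 0, 0, 0, 0, -15, 0, 0, 0, 0, 0, 0])

```text
clock: 9.5
position: [0.5714, 0.3085, 0.1284]
tool_rot: [-1.571, 0.005, 0.505]
force: [-0.9, -0.2, 0.5]
grip_width: -0.0
```

Call:
drive_tool(steps=[0, 0, 0, -4, 0, 0, 0, 0, -4, 0, 0, 0, 0, -4, 0, 0, 0, 0, 0, 0, 0, 0, 0, 0, 0])

```text
clock: 9.92
position: [0.5727, 0.3102, 0.1198]
tool_rot: [-1.571, -0.001, 0.507]
force: [-0.8, 0.2, 0.6]
grip_width: 0.0001
```

Call:
drive_tool(steps=[0, 0, 0, -2, 0, 0, 0, 0, -2, 0, 0, 0, 0, 0, 0, 0, 0, 0, 0, 0, 0, 0, 0, 0, 0])

```text
clock: 10.33
position: [0.5728, 0.3103, 0.1156]
tool_rot: [-1.571, -0.001, 0.507]
force: [1.7, 0.8, 2.0]
grip_width: 0.0
```

Call:
drive_tool(steps=[0, 0, 0, -2, 0, 0, 0, 0, -2, 0, 0, 0, 0, 0, 0, 0, 0, 0, 0, 0, 0, 0, 0, 0, 0])

```text
clock: 10.75
position: [0.5727, 0.3103, 0.1114]
tool_rot: [-1.571, -0.0, 0.507]
force: [2.4, 1.7, 5.2]
grip_width: 0.0001
```

Call:
drive_tool(steps=[0, 0, 0, -2, 0, 0, 0, 0, -2, 0, 0, 0, 0, -2, 0, 0, 0, 0, 0, 0, 0, 0, 0, 0, 0])

```text
clock: 11.17
position: [0.5728, 0.3102, 0.1055]
tool_rot: [-1.571, -0.001, 0.507]
force: [2.7, 1.1, 7.3]
grip_width: -0.0001
```

```bash
cat > c.py <<'E'
from h import *
import sys
s=snap("side"); o=monitor.observe(); print(o["clock"],o["position"],o["force"])
print(blobs(s,(50,120,40),(75,255,255),3)); y=blobs(s,(20,150,80),(32,255,255)); print(y)
cv2.imwrite('pics/'+sys.argv[1],cv2.resize(np.hstack([cv2.resize(s["frame"][125:200,215:290],(300,300),interpolation=cv2.INTER_CUBIC),s["frame"][120:420,180:480]])[:,:,::-1],(800,400)))
E
python3 c.py s5.png
```

```text
11.2167 [0.57281154 0.31020947 0.10555125] [2.52673342 1.2017979  6.93746609]
[([232, 164, 3, 3, 7], [233.0, 165.0]), ([249, 164, 8, 2, 8], [252.5, 164.9]), ([282, 232, 3, 2, 6], [283.0, 232.5]), ([298, 251, 3, 3, 8], [298.9, 252.1])]
[([343, 132, 8, 8, 42], [346.2, 135.2]), ([243, 150, 19, 11, 144], [251.9, 155.7]), ([318, 183, 50, 50, 876], [341.9, 214.0]), ([535, 340, 9, 9, 57], [539.1, 344.0]), ([495, 346, 17, 16, 196], [502.7, 353.4])]
```

Green is down from 5 rows to 2, about 11.5 mm; roughly 3.5 mm more.

Call:
drive_tool(steps=[0, 0, 0, -1.5, 0, 0, 0, 0, -1.5, 0, 0, 0, 0, 0, 0, 0, 0, 0, 0, 0, 0, 0, 0, 0, 0])

```text
clock: 11.63
position: [0.5728, 0.3102, 0.1027]
tool_rot: [-1.571, -0.001, 0.507]
force: [1.8, 1.0, 7.6]
grip_width: -0.0003
```

```bash
python3 c.py s6.png
```

```text
11.6833 [0.57282449 0.31025728 0.10265836] [2.1032463  0.82098756 8.55963926]
[([232, 164, 3, 3, 7], [233.0, 165.0]), ([282, 232, 3, 2, 6], [283.0, 232.5]), ([298, 251, 3, 3, 8], [298.9, 252.1])]
[([343, 132, 7, 8, 41], [346.1, 135.2]), ([243, 151, 19, 11, 142], [251.9, 156.6]), ([319, 183, 49, 50, 876], [341.9, 214.1]), ([535, 340, 9, 9, 57], [539.1, 344.0]), ([495, 346, 17, 16, 195], [502.8, 353.4])]
```

View pics/s6.png

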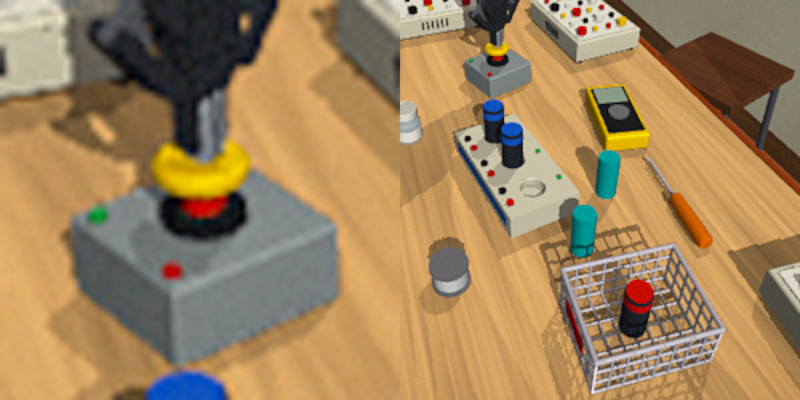

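Green band gone, red still showing under the head (crop 205,207), 8 N; the capacitor is still in the basket. Hold a bit, then hand in.

Call:
drive_tool(steps=[0, 0, 0, -0.3, 0, 0, 0, 0, 0, 0, 0, 0, 0, 0, 0, 0, 0, 0, 0, 0, 0, 0, 0, 0, 0])

```text
clock: 12.1
position: [0.5728, 0.3103, 0.1024]
tool_rot: [-1.571, -0.001, 0.507]
force: [1.7, 1.7, 8.0]
grip_width: -0.0004
```

Call:
drive_tool(steps=[0, 0, 0, 0, 0, 0, 0, 0, 0, 0, 0, 0, 0, 0, 0, 0, 0, 0, 0, 0, 0, 0, 0, 0, 0])

```text
clock: 12.52
position: [0.5728, 0.3103, 0.1023]
tool_rot: [-1.571, -0.001, 0.507]
force: [1.2, 1.7, 8.1]
grip_width: -0.0
```

```bash
python3 -c "
from h import *
o=monitor.observe(); print(o['clock'],o['position'],o['force'])
workorder.job_done()"
```

```text
12.5167 [0.57278337 0.31027538 0.10234013] [1.22333913 1.72322846 8.11243184]
the job is handed in; nothing more can be done
```

I took the red-topped capacitor out of its well and released it in the wire basket. I then pressed the plunger with the closed fingers and handed the job in at 12.5 s, still holding it down.

- **Plunger:** at hand-in it was about 14.7 mm down by TCP height, pushing back with 8.1 N. The last side view, taken 0.3 mm higher, showed the green band gone and the red band still visible.
- **Rest of the scene:** the failed capacitor was standing upright in the basket. Both blue-topped capacitors were in their wells. Nothing else in that view looked moved, though the jar was only partly in frame.

No check failed or disagreed. The one thing I did not expect was a push of about 12 N while gripping, because the pads swing forward as they close; it did no harm.

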